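# Turn a row of sample vials round into the loading rack

## Robot

A 6-joint arm with a two-finger parallel gripper is mounted at the origin on a cart in front of the work surface, level with it; the furniture and walls round the work are solid. World frame = base frame: x ahead of the robot, y to its left, z up, the work surface at z = 0. Lengths are in m, angles in rad, forces in N, time in s.
With the tool pointing down it reaches from about 0.2 to 0.875 m from the base axis. Payload 3.4 kg.
Tool frame: the origin (TCP) lies between the finger pads; the fingertips stand 17 mm ahead of it and the grasp point (between the pads) lies 2 mm behind it; z points along the fingers, y is the line along which they close (so a half turn about z gives the same grasp; the last joint's range is limited). The gripper opens to 94 mm and grips with 3 to 60 N. Pads are 16 mm wide; open, the fingers measure 119 mm over their backs; the gripper's body (75 mm by 177 mm) begins 78 mm behind the grasp point.
Start: joints at [1.117, 0.276, 1.505, -0, 1.361, -0.121], TCP at [0.188, 0.543, 0.222] pointing down, gripper open.
Joint ranges: [-2.89, 2.89], [-0.75, 2.08], [0.22, 2.7], [-1.18, 4.32], [0.11, 2.71], [-2.7, 2.7]. Speed limits (rad/s): [2.57, 2.57, 3.14, 3.14, 3.14, 3.14].

## Interface

Orientations are given as [roll, pitch, yaw] about the fixed x, y, z axes, in that order (R = Rz(yaw) Ry(pitch) Rx(roll)).
In Python, from bench import status, vision, order gives the robot as it stands. The module is installed in compiled form; this text tells all that it offers.
- The arm moves only by the shell command python3 -m crank 'ROWS'. ROWS is text: rows parted by semicolons, each of 7 numbers parted by spaces: the closure in counts, from 0 (fully open) to 255 (shut), then the shift along the world's x, y, z scaled (see below), then the turn, a rotation vector about the world's x, y, z scaled (see below). A call has 1 to 12 rows; each row is the pose to reach, as a shift and turn from the pose commanded when the call began; what a row does not reach only later rows make up. The controller multiplies each number of a shift by 0.4 m and each number of a turn by pi/2 rad. A row lasts 1/10 s, in which the tool goes at most 50 mm and 8.59 degrees, less where a joint would pass 70% of its speed; a pose out of reach is approached as far as the arm can. A call with a number of a shift or a turn outside -1 to 1 is refused whole. A call with a gripper value outside its range is refused whole. The fingers move at their own pace and stop on an object; the grip force is fixed at half the most. Time passes only in rows, so rows that repeat a pose let the fingers close. It gives the time, the measured TCP pose, the force, the opening and the grip force at its end, in the units of the state.
- status.get_obs(): the state, without advancing time (a new reading comes with each control period).
- vision.camera(name): name is "scene" or "side" or "wrist"; returns a dict with "color" (480x640x3 uint8, red, green, blue), "intrinsics" (3x3 intrinsics, pixels), "world_from_camera" (4x4, takes a point from camera to world coordinates); the wrist camera has in their place "T_tool_cam" (4x4, takes a point from camera to tool coordinates, whose origin is the TCP and whose axes are the flange's). Camera axes: x right, y up, looking along -z (the intrinsics and any distortion apply to the point x, -y, -z); pixel columns grow to the right and rows downward; lengths in m; the calibration is good to about 2 mm. A picture is of the moment at which its call begins: read the wrist's pose just before it. There is no depth.
- order.close_job(): hands the job in; it is judged then, once.
The state is a dict: "time_s": time; "joints": joint angles; "qd": joint speeds; "effort": joint torques, N m; "position": TCP position; "tcp_rot": TCP orientation; "contact_force": force on the tool from outside, world axes, zero at the start; "wrist_torque": the same for the moment, N m; "finger_gap": finger opening in m; "gripper_force": force on a finger pad.
Only numpy, scipy, OpenCV 4.12 (cv2) and the standard library are available. Lean on these libraries where they do the work, as an engineer would, in place of code of your own. Each camera call takes 0.05 s, during which the arm holds its last target. There are 200 camera calls.

## Task

Move the four sample vials from the coloured holders on the dark rail into the blue rack in reverse order, so that the last sample is run first: seen from the robot, the vial that stands leftmost in the holders goes into the rightmost place of the rack, the second from the left into the second from the right, and so on. Never let a vial tip over, and leave each standing upright at the bottom of its own place, released.

Things in the scene. Friction and masses are not known exactly. Their poses are not given: they have to be found in the camera images.
- yellow_vial: Loose glass sample vial (black screw cap with a round yellow disc on top, tan powder, label). Upright cylinder 22 mm in diameter, 53 mm tall with cap, about 30 g; origin at the centre of its underside, z up. Starts standing in the yellow holder. Grasp it across the body or cap, best across the row.
- red_vial: Loose glass sample vial (black screw cap with a round red disc on top, pale grey-green powder, label). Upright cylinder 22 mm in diameter, 53 mm tall with cap, about 30 g; origin at the centre of its underside, z up. Starts standing in the red holder. Grasp it across the body or cap, best across the row.
- green_vial: Loose glass sample vial (green screw cap, reddish powder, label; the tallest). Upright cylinder 22 mm in diameter, 65 mm tall with cap, about 30 g; origin at the centre of its underside, z up. Starts standing in the green holder. Grasp it across the body or cap, best across the row.
- white_vial: Loose glass sample vial (white screw cap, white powder, label). Upright cylinder 22 mm in diameter, 53 mm tall with cap, about 30 g; origin at the centre of its underside, z up. Starts standing in the white holder. Grasp it across the body or cap, best across the row.
- yellow_holder: Fixed yellow plastic single-vial holder, 48 x 48 x 14 mm, with a round pocket 39 mm wide and 10 mm deep; pocket floor 4 mm above the origin (centre of the underside). One of four on the dark rail; same axes as the rail.
- red_holder: Fixed red plastic single-vial holder, 48 x 48 x 14 mm, with a round pocket 39 mm wide and 10 mm deep; pocket floor 4 mm above the origin (centre of the underside). One of four on the dark rail; same axes as the rail.
- green_holder: Fixed green plastic single-vial holder, 48 x 48 x 14 mm, with a round pocket 39 mm wide and 10 mm deep; pocket floor 4 mm above the origin (centre of the underside). One of four on the dark rail; same axes as the rail.
- white_holder: Fixed white plastic single-vial holder, 48 x 48 x 14 mm, with a round pocket 39 mm wide and 10 mm deep; pocket floor 4 mm above the origin (centre of the underside). One of four on the dark rail; same axes as the rail.
- holder_rail: Fixed dark steel rail, 56 x 226 x 5 mm, on the worktop; carries the holders (on its top) at y = +82.5, +27.5, -27.5, -82.5 mm, colours in varying order. Origin at the centre of its underside, y along the row to the robot's left (turned up to 0.2 rad), x away from the robot. Rail and rack may change places: one near the robot, the other about 160 mm beyond it.
- rack: Fixed blue rack, 56 x 226 x 16 mm, on the worktop, axes and origin as the rail's. Four empty round places at x = 0, y = +82.5, +27.5, -27.5, -82.5 mm, each 39 mm wide, 12 mm deep, floor 4 mm above the origin. Fixed clutter: tweezers 11 mm high between the rows; a beaker (71 mm) and taller things behind; a large white printer at the right, where y is below 0.06 m.
There are look-alikes about, which are no part of the job. What is shaped like the green_vial but purple is not meant.

How it is judged:
At the end, for the whole second after the job is handed in: Each vial stands in the blue rack's place that mirrors, left for right, the place of the holder of its own colour on the rail (within 12 mm of that place's centre along and across the rack), foot within 4 mm of the height of the place's floor, upright within 0.12 rad, at rest and released (((y of yellow_holder in the frame of holder_rail between 0.0725 and 0.0925 m and y of yellow_vial in the frame of rack between -0.0945 and -0.0705 m) or (y of yellow_holder in the frame of holder_rail between 0.0175 and 0.0375 m and y of yellow_vial in the frame of rack between -0.0395 and -0.0155 m) or (y of yellow_holder in the frame of holder_rail between -0.0375 and -0.0175 m and y of yellow_vial in the frame of rack between 0.0155 and 0.0395 m) or (y of yellow_holder in the frame of holder_rail between -0.0925 and -0.0725 m and y of yellow_vial in the frame of rack between 0.0705 and 0.0945 m)) and x of yellow_vial in the frame of rack between -0.012 and 0.012 m and z of yellow_vial in the frame of rack between 0 and 0.008 m and angle between each of yellow_vial, red_vial, green_vial, white_vial's own z axis and vertical below 0.12 rad and linear speed of each of yellow_vial, red_vial, green_vial, white_vial below 0.02 m/s and contact force between each of yellow_vial, red_vial, green_vial, white_vial and the fingers below 0.05 N and ((y of red_holder in the frame of holder_rail between 0.0725 and 0.0925 m and y of red_vial in the frame of rack between -0.0945 and -0.0705 m) or (y of red_holder in the frame of holder_rail between 0.0175 and 0.0375 m and y of red_vial in the frame of rack between -0.0395 and -0.0155 m) or (y of red_holder in the frame of holder_rail between -0.0375 and -0.0175 m and y of red_vial in the frame of rack between 0.0155 and 0.0395 m) or (y of red_holder in the frame of holder_rail between -0.0925 and -0.0725 m and y of red_vial in the frame of rack between 0.0705 and 0.0945 m)) and x of red_vial in the frame of rack between -0.012 and 0.012 m and z of red_vial in the frame of rack between 0 and 0.008 m and ((y of green_holder in the frame of holder_rail between 0.0725 and 0.0925 m and y of green_vial in the frame of rack between -0.0945 and -0.0705 m) or (y of green_holder in the frame of holder_rail between 0.0175 and 0.0375 m and y of green_vial in the frame of rack between -0.0395 and -0.0155 m) or (y of green_holder in the frame of holder_rail between -0.0375 and -0.0175 m and y of green_vial in the frame of rack between 0.0155 and 0.0395 m) or (y of green_holder in the frame of holder_rail between -0.0925 and -0.0725 m and y of green_vial in the frame of rack between 0.0705 and 0.0945 m)) and x of green_vial in the frame of rack between -0.012 and 0.012 m and z of green_vial in the frame of rack between 0 and 0.008 m and ((y of white_holder in the frame of holder_rail between 0.0725 and 0.0925 m and y of white_vial in the frame of rack between -0.0945 and -0.0705 m) or (y of white_holder in the frame of holder_rail between 0.0175 and 0.0375 m and y of white_vial in the frame of rack between -0.0395 and -0.0155 m) or (y of white_holder in the frame of holder_rail between -0.0375 and -0.0175 m and y of white_vial in the frame of rack between 0.0155 and 0.0395 m) or (y of white_holder in the frame of holder_rail between -0.0925 and -0.0725 m and y of white_vial in the frame of rack between 0.0705 and 0.0945 m)) and x of white_vial in the frame of rack between -0.012 and 0.012 m and z of white_vial in the frame of rack between 0 and 0.008 m); the robot touches nothing.
It fails at once if the yellow vial is tipped over (angle between yellow_vial's own z axis and vertical above 0.8 rad).
It fails at once if the red vial is tipped over (angle between red_vial's own z axis and vertical above 0.8 rad).
It fails at once if the green vial is tipped over (angle between green_vial's own z axis and vertical above 0.8 rad).
It fails at once if the white vial is tipped over (angle between white_vial's own z axis and vertical above 0.8 rad).
It also fails if it takes over 96 s, if anything falls off the work surface, if the arm or the gripper's body presses on something with over 40 N, if the wrist force passes 120 N, or if a joint passes its speed limit or range.

## Working session

There is one attempt and no reset: what is moved stays moved. The work goes in short steps, Python scripts to look and compute and a shell command to move; the robot and the scene stay as the last step left them, time stands still between calls to the robot, and variables do not carry over. Pictures are saved under pics/ and viewed, at most 14 in all, crops included, and the job is handed in when it is done.

```bash
mkdir -p pics; python3 - <<'E'
from bench import status, vision
import cv2,pickle
o=status.get_obs();print(o)
for n in("scene","side","wrist"):
    c=vision.camera(n);cv2.imwrite(f"pics/{n}0.png",c["color"][:,:,::-1]);pickle.dump((c,o),open(f"{n}0.pkl","wb"))
    print({k:v for k,v in c.items() if k!="color"})
E
```

```text
{'time_s': 0.0, 'joints': array([ 1.11702347e+00,  2.76588269e-01,  1.50613371e+00,  1.23588075e-05,
        1.36067767e+00, -1.20996082e-01]), 'qd': array([ 0.00276376,  0.00215983,  0.00094204, -0.00012665, -0.00103394,
       -0.00108414]), 'effort': array([ 6.23857686e-04, -4.04581761e+01, -2.37226743e+01,  6.97846804e-02,
        3.45609931e-02, -1.14678678e-04]), 'position': array([0.18759611, 0.54296925, 0.22160832]), 'tcp_rot': array([-3.13980033e+00, -2.30100338e-04,  2.80881308e+00]), 'contact_force': array([-0.1466701 ,  0.03654507,  0.24775075]), 'wrist_torque': array([-0.02608041, -0.00241649,  0.01603273]), 'gripper_force': 0.0, 'finger_gap': 0.09389021406315318}
{'intrinsics': array([[556.10423367,   0.        , 317.04090454],
       [  0.        , 556.10423367, 229.13260534],
       [  0.        ,   0.        ,   1.        ]]), 'world_from_camera': array([[ 0.70797839,  0.51157193, -0.48688887,  0.13258742],
       [-0.70617259,  0.50369228, -0.49760863, -0.18241532],
       [-0.00932044,  0.69612373,  0.71786132,  0.65445879],
       [ 0.        ,  0.        ,  0.   
[... 285 characters left out ...]
.67644289, -0.56611469,  0.47110422,  0.60904657],
       [-0.00557455,  0.63570309,  0.77191354,  0.71509089],
       [ 0.        ,  0.        ,  0.        ,  1.        ]])}
{'intrinsics': array([[370.73530885,   0.        , 321.10568771],
       [  0.        , 370.73530885, 241.67841069],
       [  0.        ,   0.        ,   1.        ]]), 'T_tool_cam': array([[ 8.62622936e-04,  9.58585165e-01,  2.84804734e-01,
         8.45132899e-02],
       [ 9.99999595e-01, -9.00211330e-04,  1.07666984e-06,
        -7.11057219e-04],
       [ 2.57416529e-04,  2.84804618e-01, -9.58585553e-01,
        -1.62943043e-01],
       [ 0.00000000e+00,  0.00000000e+00,  0.00000000e+00,
         1.00000000e+00]])}
```

View pics/scene0.png

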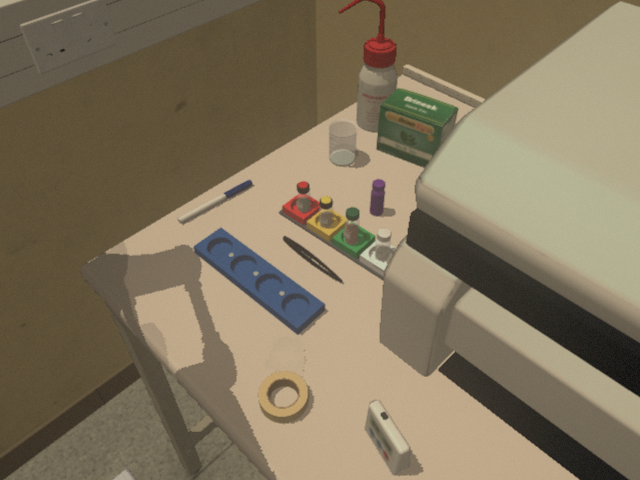

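View pics/side0.png

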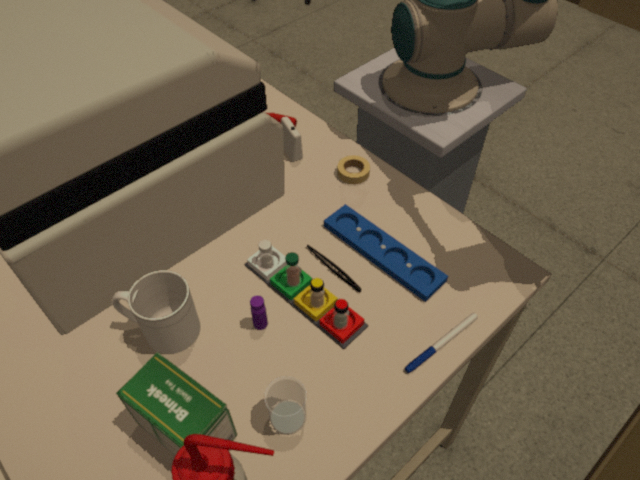

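Scene view: rack near the robot (195–322, 230–330), with the rail beyond it. From the left the vials are red (303,190), yellow (326,205), green (352,222) and white (384,240). Look-alike: a purple vial at (377,197), which is rejected. The red-topped wash bottle at (380,55) and the green box are not vials either. Next I'll take enlarged crops to measure from.

```bash
python3 - <<'E'
import cv2
a=cv2.imread("pics/scene0.png");b=cv2.imread("pics/side0.png")
r=lambda i,x,y,w,h,s:cv2.resize(i[y:y+h,x:x+w],None,fx=s,fy=s,interpolation=cv2.INTER_CUBIC)
cv2.imwrite("pics/c1.png",r(a,190,170,220,165,3.6))
cv2.imwrite("pics/c2.png",r(b,235,195,220,160,3.6))
E
```

```text
(no output)
```

View pics/c1.png

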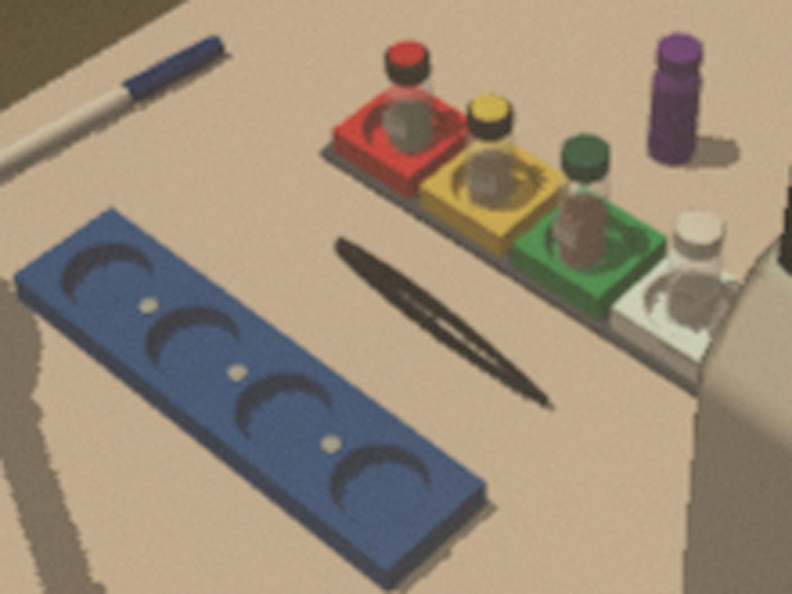

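View pics/c2.png

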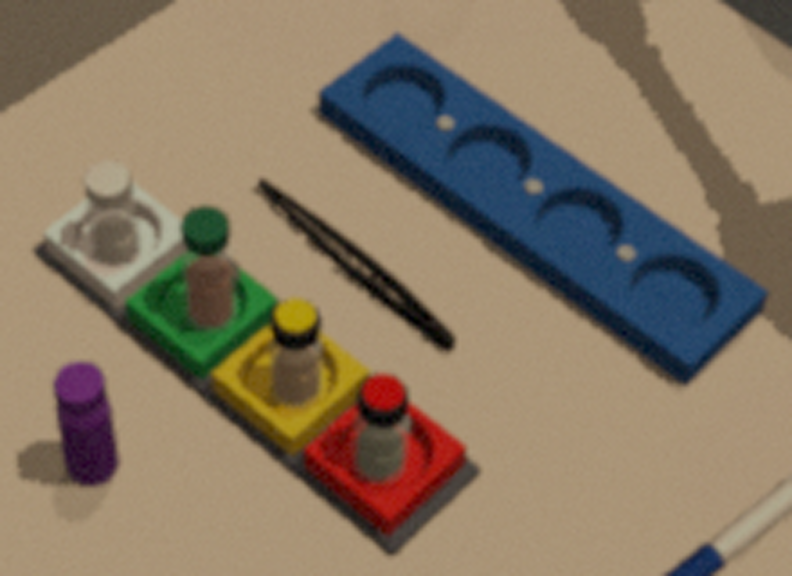

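The order from the left is confirmed: red, yellow, green, white, with nothing else vial-shaped except the purple one. Now I'll measure the rack dots and corners at z=0.016 and the cap tops in both views.

```bash
cat > h.py <<'E'
import pickle,numpy as np
def ray(c,uv,T=None):
    K=c["intrinsics"];T=c["world_from_camera"] if T is None else T
    u,v=uv;d=T[:3,:3]@np.array([(u-K[0,2])/K[0,0],-(v-K[1,2])/K[1,1],-1]);return T[:3,3],d
def onz(o,d,z): return (o+d*(z-o[2])/d[2])
def tri(a,b):
    s=np.linalg.lstsq(np.c_[a[1],-b[1]],b[0]-a[0],rcond=None)[0]
    p,q=a[0]+a[1]*s[0],b[0]+b[1]*s[1];return (p+q)/2,np.linalg.norm(p-q)
E
python3 - <<'E'
from h import *
np.set_printoptions(precision=4,suppress=True)
A=pickle.load(open("scene0.pkl","rb"))[0];B=pickle.load(open("side0.pkl","rb"))[0]
P={"dotL":(.016,(149,305),(626,253)),"dotM":(.016,(237,372),(534,186)),"dotR":(.016,(331,444),(445,122)),
"FL":(.016,(112,210),(686,370)),"NL":(.016,(17,275),(766,296)),"FR":(.016,(486,488),(321,95)),"NR":(.016,(390,572),(397,36)),
"red":(.062,(407,53),(383,391)),"yel":(.062,(490,107),(296,315)),"grn":(.074,(585,150),(206,222)),"wht":(.062,(699,228),(108,176))}
for k,(z,a,b) in P.items():
    ra=ray(A,(190+a[0]/3.6,170+a[1]/3.6));rb=ray(B,(235+b[0]/3.6,195+b[1]/3.6))
    print(k,onz(*ra,z)[:2],onz(*rb,z)[:2],*tri(ra,rb))
E
```

```text
dotL [0.4348 0.3151] [0.4355 0.3173] [0.4351 0.3165 0.0147] 0.0009690245825131604
dotM [0.4371 0.2602] [0.4374 0.2624] [0.4372 0.2615 0.0149] 0.0013217962062938458
dotR [0.4393 0.205 ] [0.4397 0.2067] [0.4394 0.2059 0.0151] 0.0008471817967961556
FL [0.4588 0.3712] [0.4642 0.3767] [0.4613 0.3751 0.0113] 0.00014277742153664973
NL [0.4056 0.3694] [0.4081 0.3752] [0.4065 0.3734 0.0124] 0.002070180636990823
FR [0.4674 0.1458] [0.4713 0.1539] [0.4691 0.1495 0.0108] 0.002834289701540837
NR [0.414  0.1442] [0.417  0.1508] [0.415  0.1473 0.0118] 0.0024040463874655774
red [0.5889 0.3148] [0.5892 0.3164] [0.5892 0.3158 0.0613] 0.0009807429799427927
yel [0.5896 0.2635] [0.5896 0.2655] [0.5897 0.2646 0.0612] 0.001409687783239591
grn [0.5893 0.2079] [0.5908 0.211 ] [0.5903 0.2095 0.0722] 0.0011415678724026876
wht [0.5976 0.1518] [0.5997 0.1553] [0.599  0.1533 0.0598] 0.0009213034580271634
```

```bash
python3 - <<'E'
from h import *
np.set_printoptions(precision=3,suppress=True)
A=pickle.load(open("scene0.pkl","rb"))[0];B=pickle.load(open("side0.pkl","rb"))[0]
print("purple",tri(ray(A,(379,185)),ray(B,(257,300))))
print("box top corner",tri(ray(A,(380,130)),ray(B,(0,0)))[0]*0)
for n,c,p in (("box nr bottom",A,(380,152)),("box side",A,(425,167)),("printer edge bottom",A,(430,371)),("printer left",A,(383,340)),("side bottom",B,(70,335)),("side bottom",B,(287,190)),("mug",B,(168,349))): print(n,onz(*ray(c,p),0))
print("printer top of panel edge z?",[ (z,onz(*ray(A,(446,298)),z)) for z in (.1,.15,.2)], [(z,onz(*ray(B,(272,112)),z)) for z in(.1,.15,.2)])
E
python3 -m crank '0 .1 -.07 -.02 0 0 -.09; 0 .2 -.14 -.04 0 0 -.18; 0 .3 -.21 -.06 0 0 -.27; 0 .4 -.28 -.08 0 0 -.36; 0 .5 -.35 -.1 0 0 -.45; 0 .6 -.42 -.12 0 0 -.54; 0 .7 -.49 -.14 0 0 -.63; 0 .8 -.53 -.15 0 0 -.71; 0 .9 -.56 -.16 0 0 -.764; 0 .97 -.568 -.16 0 0 -.764; 0 .99 -.568 -.16 0 0 -.764; 0 1 -.568 -.16 0 0 -.764'
python3 -m crank '0 .0035 0 0 0 0 0; 0 .0035 0 0 0 0 0; 0 .0035 0 0 0 0 0;0 .0035 0 0 0 0 0'
python3 - <<'E'
from bench import status, vision
import cv2,pickle
o=status.get_obs();print(o["position"],o["tcp_rot"],o["joints"])
for n in("wrist",):
    c=vision.camera(n);cv2.imwrite(f"pics/{n}1.png",c["color"][:,:,::-1]);pickle.dump((c,o),open(f"{n}1.pkl","wb"))
E
```

```text
purple (array([0.674, 0.228, 0.061]), np.float64(0.000988084220224739))
box top corner [0. 0. 0.]
box nr bottom [0.803 0.33  0.   ]
box side [0.827 0.243 0.   ]
printer edge bottom [ 0.497 -0.018  0.   ]
printer left [0.49  0.057 0.   ]
side bottom [0.9  0.05 0.  ]
side bottom [0.459 0.039 0.   ]
mug [0.804 0.171 0.   ]
printer top of panel edge z? [(0.1, array([0.537, 0.004, 0.1  ])), (0.15, array([ 0.5  , -0.013,  0.15 ])), (0.2, array([ 0.464, -0.029,  0.2  ]))] [(0.1, array([ 0.409, -0.056,  0.1  ])), (0.15, array([ 0.448, -0.002,  0.15 ])), (0.2, array([0.488, 0.053, 0.2  ]))]
time_s: 1.35
position: [0.5878, 0.3161, 0.1578]
tcp_rot: [-3.14, 0.0, 1.608]
contact_force: [-1.0, 0.3, 0.1]
finger_gap: 0.0939
gripper_force: 0.0
time_s: 1.75
position: [0.5883, 0.3168, 0.1589]
tcp_rot: [3.141, -0.0, 1.61]
contact_force: [-0.3, 1.2, -0.1]
finger_gap: 0.094
gripper_force: 0.0
[0.58829346 0.31675229 0.15891232] [ 3.14149135e+00 -1.05960234e-04  1.60981413e+00] [3.89820260e-01 4.51896646e-01 1.39021209e+00 6.71537429e-05
 1.29935237e+00 3.50784458e-01]
```

View pics/wrist1.png

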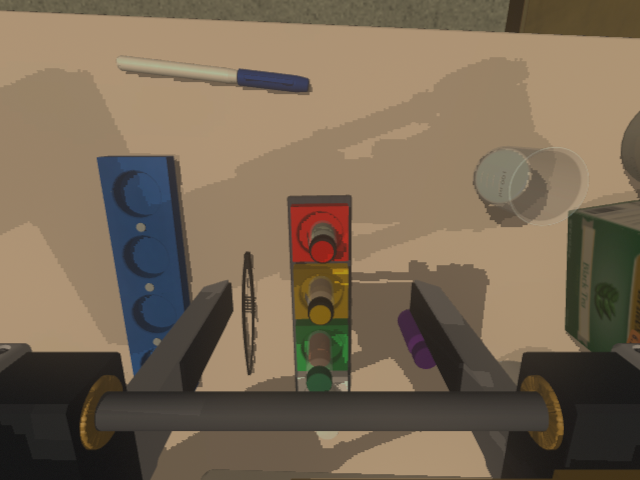

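The wrist view shows red (322,250), yellow (320,314) and green (319,378) between the open fingers, with the rack at the left. The purple vial is at (415,338), off the rail. I'll cross-check these positions.

```bash
python3 - <<'E'
from h import *
from scipy.spatial.transform import Rotation as R
c,o=pickle.load(open("wrist1.pkl","rb"))
T=np.eye(4);T[:3,:3]=R.from_euler("xyz",o["tcp_rot"]).as_matrix();T[:3,3]=o["position"];T=T@c["T_tool_cam"]
for n,p,z in (("red",(322,250),.062),("yel",(320,314),.062),("grn",(319,378),.074),("dL",(141,227),.016),("dM",(149,287),.016),("dR",(156,342),.016)): print(n,onz(*ray(c,p,T),z))
E
```

```text
red [0.58768219 0.31617182 0.062     ]
yel [0.58824735 0.26396095 0.062     ]
grn [0.58942593 0.21471999 0.074     ]
dL [0.4336378  0.31574468 0.016     ]
dM [0.43532994 0.26048749 0.016     ]
dR [0.43672485 0.20473721 0.016     ]
```

```bash
python3 -m crank '0 0 0 -.06 0 0 0; 0 0 0 -.12 0 0 0; 0 0 0 -.18 0 0 0; 0 0 0 -.24 0 0 0; 60 0 0 -.275 0 0 0; 100 0 0 -.285 0 0 0; 100 0 0 -.285 0 0 0; 100 0 0 -.285 0 0 0; 100 0 0 -.285 0 0 0'
python3 - <<'E'
from bench import vision
import cv2
c=vision.camera("side");cv2.imwrite("pics/s2.png",cv2.resize(c["color"][170:370,215:455,::-1],None,fx=3,fy=3))
E
```

```text
time_s: 2.7
position: [0.5902, 0.3167, 0.0459]
tcp_rot: [3.139, -0.001, 1.609]
contact_force: [0.1, 0.4, 0.2]
finger_gap: 0.059
gripper_force: 0.0
```

View pics/s2.png

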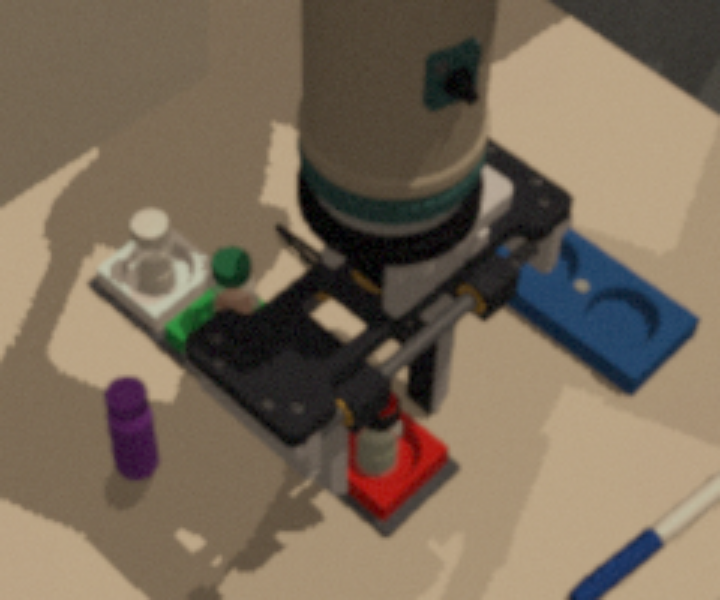

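The fingers straddle the red vial (crop 378,440) across the row. Closing and lifting.

```bash
python3 -m crank '160 -.002 0 0 0 0 0; 180 -.002 0 0 0 0 0; 255 -.002 0 0 0 0 0; 255 -.002 0 0 0 0 0; 255 -.002 0 0 0 0 0; 255 -.002 0 0 0 0 0; 255 -.002 0 0 0 0 0; 255 -.002 0 .01 0 0 0; 255 -.002 0 .03 0 0 0; 255 -.002 0 .08 0 0 0;255 -.002 0 .15 0 0 0;255 -.002 0 .2 0 0 0'
python3 -m crank '255 0 0 .04 0 0 0; 255 0 0 .05 0 0 0; 255 0 0 .05 0 0 0; 255 0 0 .05 0 0 0'
```

```text
time_s: 3.95
position: [0.5891, 0.3165, 0.1268]
tcp_rot: [3.14, -0.001, 1.609]
contact_force: [0.5, -0.9, -0.5]
finger_gap: 0.0215
gripper_force: 30.0
time_s: 4.35
position: [0.5879, 0.3161, 0.1437]
tcp_rot: [-3.14, 0.001, 1.609]
contact_force: [0.1, 0.2, 0.1]
finger_gap: 0.022
gripper_force: 30.0
```

```bash
python3 -m crank '255 -.03 -.03 0 0 0 0; 255 -.09 -.085 0 0 0 0; 255 -.16 -.15 0 0 0 0; 255 -.23 -.215 0 0 0 0; 255 -.3 -.28 0 0 0 0; 255 -.35 -.325 0 0 0 0; 255 -.372 -.343 0 0 0 0; 255 -.372 -.343 0 0 0 0; 255 -.372 -.343 0 0 0 0; 255 -.372 -.343 0 0 0 0'
python3 -m crank '255 0 0 -.05 0 0 0; 255 0 0 -.11 0 0 0; 255 0 0 -.17 0 0 0; 255 0 0 -.22 0 0 0; 255 0 0 -.24 0 0 0; 255 0 0 -.24 0 0 0; 255 0 0 -.24 0 0 0'
python3 - <<'E'
from bench import vision
import cv2
c=vision.camera("scene");cv2.imwrite("pics/s3.png",cv2.resize(c["color"][170:350,180:420,::-1],None,fx=3,fy=3))
E
```

```text
time_s: 5.35
position: [0.4411, 0.1799, 0.1444]
tcp_rot: [3.141, -0.0, 1.609]
contact_force: [-0.4, -0.0, -1.1]
finger_gap: 0.0213
gripper_force: 30.0
time_s: 6.05
position: [0.4407, 0.1795, 0.0489]
tcp_rot: [3.14, -0.0, 1.609]
contact_force: [-0.1, 0.4, -1.1]
finger_gap: 0.0213
gripper_force: 30.0
```

View pics/s3.png

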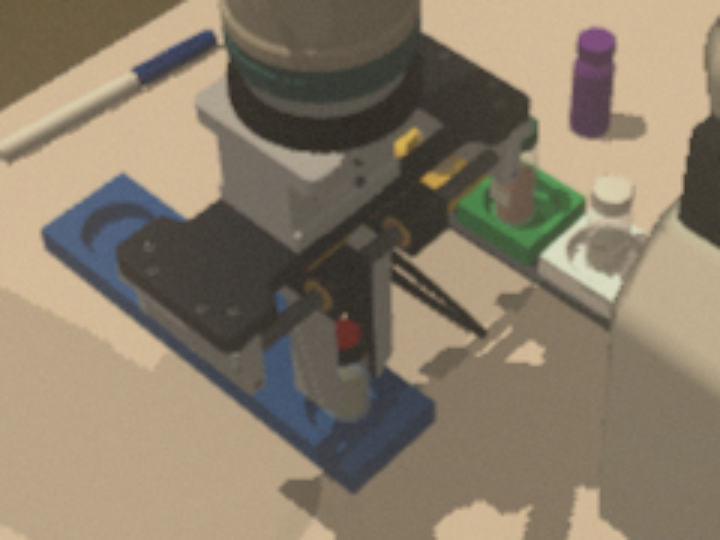

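The red vial (crop 348,370) is over the rightmost place of the rack. Lowering and releasing.

```bash
python3 -m crank '255 0 0 -.01 0 0 0; 255 0 0 -.018 0 0 0; 255 0 0 -.018 0 0 0; 255 0 0 -.018 0 0 0'
python3 -m crank '190 0 0 0 0 0 0; 150 0 0 0 0 0 0; 100 0 0 0 0 0 0; 60 0 0 0 0 0 0; 60 0 0 0 0 0 0; 60 0 0 .04 0 0 0; 60 0 0 .1 0 0 0; 60 0 0 .18 0 0 0; 60 0 0 .25 0 0 0; 60 0 0 .277 0 0 0; 60 0 0 .277 0 0 0;60 0 0 .277 0 0 0'
```

```text
time_s: 6.5
position: [0.4396, 0.179, 0.0414]
tcp_rot: [3.141, 0.0, 1.609]
contact_force: [0.0, -0.6, -0.8]
finger_gap: 0.0214
gripper_force: 30.0
time_s: 7.7
position: [0.4389, 0.1789, 0.1511]
tcp_rot: [-3.14, 0.0, 1.609]
contact_force: [0.0, 0.6, -0.5]
finger_gap: 0.0719
gripper_force: 0.0
```

```bash
python3 -m crank '60 .04 .02 0 0 0 0; 60 .12 .07 0 0 0 0; 60 .2 .12 0 0 0 0; 60 .28 .165 0 0 0 0; 60 .34 .2 0 0 0 0; 60 .374 .214 0 0 0 0; 60 .374 .214 0 0 0 0; 60 .374 .214 0 0 0 0; 60 .374 .214 0 0 0 0'
python3 -m crank '60 0 0 -.05 0 0 0; 60 0 0 -.11 0 0 0; 60 0 0 -.17 0 0 0; 60 0 0 -.23 0 0 0; 100 0 0 -.26 0 0 0; 100 0 0 -.269 0 0 0; 100 0 0 -.269 0 0 0; 100 0 0 -.269 0 0 0'
python3 -m crank '160 0 0 0 0 0 0; 180 0 0 0 0 0 0; 255 0 0 0 0 0 0; 255 0 0 0 0 0 0; 255 0 0 0 0 0 0; 255 0 0 0 0 0 0; 255 0 0 0 0 0 0; 255 0 0 .01 0 0 0; 255 0 0 .03 0 0 0; 255 0 0 .08 0 0 0;255 0 0 .15 0 0 0;255 0 0 .2 0 0 0'
python3 -m crank '255 0 0 .04 0 0 0; 255 0 0 .05 0 0 0; 255 0 0 .05 0 0 0; 255 0 0 .05 0 0 0'
```

```text
time_s: 8.6
position: [0.5877, 0.264, 0.1511]
tcp_rot: [-3.139, 0.001, 1.609]
contact_force: [-0.6, 0.2, 1.0]
finger_gap: 0.072
gripper_force: 0.0
time_s: 9.4
position: [0.59, 0.2649, 0.0458]
tcp_rot: [3.139, -0.001, 1.609]
contact_force: [-0.2, -0.3, 0.5]
finger_gap: 0.0572
gripper_force: 0.0
time_s: 10.6
position: [0.5899, 0.2649, 0.1267]
tcp_rot: [3.14, -0.001, 1.609]
contact_force: [1.5, 0.3, -0.8]
finger_gap: 0.0211
gripper_force: 30.0
time_s: 11.0
position: [0.5887, 0.2645, 0.1437]
tcp_rot: [-3.14, 0.0, 1.609]
contact_force: [0.8, -0.1, -0.6]
finger_gap: 0.0218
gripper_force: 30.0
```

```bash
python3 -m crank '255 -.03 -.006 0 0 0 0; 255 -.09 -.018 0 0 0 0; 255 -.16 -.032 0 0 0 0; 255 -.23 -.046 0 0 0 0; 255 -.3 -.06 0 0 0 0; 255 -.35 -.07 0 0 0 0; 255 -.379 -.077 0 0 0 0; 255 -.379 -.077 0 0 0 0; 255 -.379 -.077 0 0 0 0; 255 -.379 -.077 0 0 0 0'
python3 -m crank '255 0 0 -.05 0 0 0; 255 0 0 -.11 0 0 0; 255 0 0 -.17 0 0 0; 255 0 0 -.22 0 0 0; 255 0 0 -.24 0 0 0; 255 0 0 -.25 0 0 0; 255 0 0 -.258 0 0 0; 255 0 0 -.258 0 0 0; 255 0 0 -.258 0 0 0'
python3 -m crank '190 0 0 0 0 0 0; 150 0 0 0 0 0 0; 100 0 0 0 0 0 0; 60 0 0 0 0 0 0; 60 0 0 0 0 0 0; 60 0 0 .04 0 0 0; 60 0 0 .1 0 0 0; 60 0 0 .18 0 0 0; 60 0 0 .25 0 0 0; 60 0 0 .277 0 0 0; 60 0 0 .277 0 0 0;60 0 0 .277 0 0 0'
python3 - <<'E'
from bench import vision
import cv2
c=vision.camera("side");cv2.imwrite("pics/s4.png",cv2.resize(c["color"][170:370,215:455,::-1],None,fx=3,fy=3))
E
```

```text
time_s: 12.0
position: [0.4389, 0.2342, 0.1445]
tcp_rot: [3.14, -0.0, 1.609]
contact_force: [-0.8, 0.8, -0.5]
finger_gap: 0.0214
gripper_force: 30.0
time_s: 12.9
position: [0.4383, 0.2341, 0.042]
tcp_rot: [3.14, -0.0, 1.609]
contact_force: [-0.4, 0.2, 0.5]
finger_gap: 0.0212
gripper_force: 30.0
time_s: 14.1
position: [0.4369, 0.2336, 0.1511]
tcp_rot: [-3.14, 0.001, 1.609]
contact_force: [-0.7, -0.7, -0.7]
finger_gap: 0.0722
gripper_force: 0.0
```

View pics/s4.png

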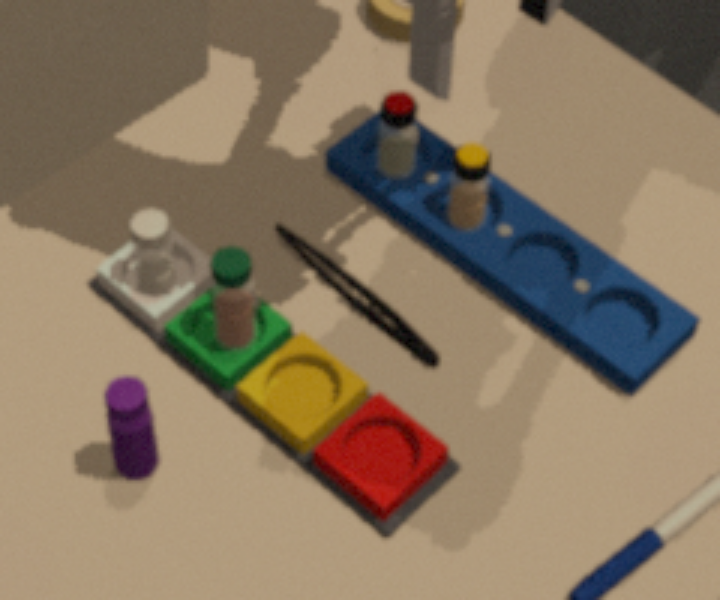

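Red (crop 398,140) and yellow (468,190) stand upright in the two right-hand places. Next is green.

```bash
python3 -m crank '60 .04 -.006 0 0 0 0; 60 .12 -.02 0 0 0 0; 60 .2 -.03 0 0 0 0; 60 .28 -.045 0 0 0 0; 60 .34 -.055 0 0 0 0; 60 .381 -.06 0 0 0 0; 60 .381 -.06 0 0 0 0; 60 .381 -.06 0 0 0 0; 60 .381 -.06 0 0 0 0'
python3 -m crank '60 0 0 -.05 0 0 0; 60 0 0 -.11 0 0 0; 60 0 0 -.17 0 0 0; 60 0 0 -.23 0 0 0; 100 0 0 -.26 0 0 0; 100 0 0 -.269 0 0 0; 100 0 0 -.269 0 0 0; 100 0 0 -.269 0 0 0'
python3 -m crank '160 0 0 0 0 0 0; 180 0 0 0 0 0 0; 255 0 0 0 0 0 0; 255 0 0 0 0 0 0; 255 0 0 0 0 0 0; 255 0 0 0 0 0 0; 255 0 0 0 0 0 0; 255 0 0 .01 0 0 0; 255 0 0 .03 0 0 0; 255 0 0 .08 0 0 0;255 0 0 .15 0 0 0;255 0 0 .2 0 0 0'
python3 -m crank '255 0 0 .04 0 0 0; 255 0 0 .05 0 0 0; 255 0 0 .05 0 0 0; 255 0 0 .05 0 0 0'
```

```text
time_s: 15.05
position: [0.589, 0.2098, 0.1514]
tcp_rot: [-3.14, 0.0, 1.609]
contact_force: [0.3, 1.0, -0.3]
finger_gap: 0.0717
gripper_force: 0.0
time_s: 15.85
position: [0.5908, 0.2102, 0.0457]
tcp_rot: [3.139, -0.0, 1.609]
contact_force: [-0.5, -0.9, 0.4]
finger_gap: 0.057
gripper_force: 0.0
time_s: 17.05
position: [0.5907, 0.21, 0.1266]
tcp_rot: [3.14, -0.0, 1.609]
contact_force: [0.6, 0.1, 0.9]
finger_gap: 0.0216
gripper_force: 30.0
time_s: 17.45
position: [0.5895, 0.2097, 0.1437]
tcp_rot: [-3.14, 0.0, 1.609]
contact_force: [0.1, 0.9, -0.6]
finger_gap: 0.0215
gripper_force: 30.0
```

```bash
python3 -m crank '255 -.03 .015 0 0 0 0; 255 -.09 .045 0 0 0 0; 255 -.16 .08 0 0 0 0; 255 -.23 .115 0 0 0 0; 255 -.3 .15 0 0 0 0; 255 -.35 .18 0 0 0 0; 255 -.385 .1975 0 0 0 0; 255 -.385 .1975 0 0 0 0; 255 -.385 .1975 0 0 0 0; 255 -.385 .1975 0 0 0 0'
python3 -m crank '255 0 0 -.05 0 0 0; 255 0 0 -.11 0 0 0; 255 0 0 -.17 0 0 0; 255 0 0 -.22 0 0 0; 255 0 0 -.24 0 0 0; 255 0 0 -.25 0 0 0; 255 0 0 -.258 0 0 0; 255 0 0 -.258 0 0 0; 255 0 0 -.258 0 0 0'
python3 -m crank '190 0 0 0 0 0 0; 150 0 0 0 0 0 0; 100 0 0 0 0 0 0; 60 0 0 0 0 0 0; 60 0 0 0 0 0 0; 60 0 0 .04 0 0 0; 60 0 0 .1 0 0 0; 60 0 0 .18 0 0 0; 60 0 0 .25 0 0 0; 60 0 0 .277 0 0 0; 60 0 0 .277 0 0 0;60 0 0 .277 0 0 0'
python3 -m crank '60 .1 -.01 0 0 0 0; 60 .2 -.03 0 0 0 0; 60 .3 -.06 0 0 0 0; 60 .38 -.08 0 0 0 0; 60 .406 -.0875 0 0 0 0; 60 .406 -.0875 0 0 0 0; 60 .406 -.0875 0 0 0 0; 60 .406 -.0875 0 0 0 0'
python3 - <<'E'
from bench import status, vision
import cv2,pickle
o=status.get_obs();c=vision.camera("wrist");pickle.dump((c,o),open("wrist2.pkl","wb"));cv2.imwrite("pics/w2.png",c["color"][:,:,::-1])
E
```

```text
time_s: 18.45
position: [0.4371, 0.2886, 0.1444]
tcp_rot: [3.141, 0.0, 1.608]
contact_force: [-0.6, 0.1, -0.4]
finger_gap: 0.0214
gripper_force: 30.0
time_s: 19.35
position: [0.4367, 0.2891, 0.042]
tcp_rot: [3.14, -0.001, 1.609]
contact_force: [0.2, 0.4, -0.6]
finger_gap: 0.022
gripper_force: 30.0
time_s: 20.55
position: [0.4353, 0.2885, 0.151]
tcp_rot: [-3.14, 0.001, 1.609]
contact_force: [0.3, -0.9, -0.3]
finger_gap: 0.0719
gripper_force: 0.0
time_s: 21.35
position: [0.5964, 0.2544, 0.1517]
tcp_rot: [-3.14, 0.0, 1.61]
contact_force: [-0.8, 0.3, 0.6]
finger_gap: 0.0718
gripper_force: 0.0
```

View pics/w2.png

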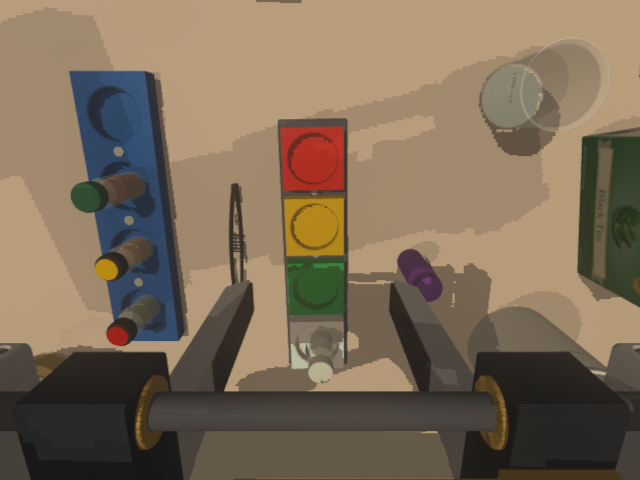

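Three vials stand in the rack: green (90,196), yellow (108,265) and red (121,334). The white cap is at (320,371).

```bash
python3 - <<'E'
from h import *
from scipy.spatial.transform import Rotation as R
c,o=pickle.load(open("wrist2.pkl","rb"))
T=np.eye(4);T[:3,:3]=R.from_euler("xyz",o["tcp_rot"]).as_matrix();T[:3,3]=o["position"];T=T@c["T_tool_cam"]
print(onz(*ray(c,(320,371),T),.062), [onz(*ray(c,p,T),z) for p,z in (((90,196),.069),((108,265),.057),((121,334),.057))])
E
```

```text
[0.59803806 0.15525721 0.062     ] [array([0.43907312, 0.28991029, 0.069     ]), array([0.43781517, 0.23639465, 0.057     ]), array([0.44086248, 0.17891649, 0.057     ])]
```

```bash
python3 -m crank '60 0 -.05 0 0 0 0; 60 0 -.11 0 0 0 0; 60 0 -.17 0 0 0 0; 60 0 -.22 0 0 0 0; 60 0 -.2475 0 0 0 0; 60 0 -.2475 0 0 0 0; 60 0 -.2475 0 0 0 0;60 0 -.2475 0 0 0 0'
python3 -m crank '60 0 0 -.04 0 0 0; 60 0 0 -.09 0 0 0; 60 0 0 -.14 0 0 0;60 0 0 -.14 0 0 0'
python3 - <<'E'
from bench import vision
import cv2
c=vision.camera("side");cv2.imwrite("pics/s5.png",cv2.resize(c["color"][100:340,135:455,::-1],None,fx=2.4,fy=2.4))
E
```

```text
time_s: 22.2
position: [0.5984, 0.1556, 0.1522]
tcp_rot: [3.141, -0.0, 1.609]
contact_force: [0.4, -0.3, -0.1]
finger_gap: 0.0719
gripper_force: 0.0
time_s: 22.6
position: [0.5962, 0.1555, 0.0933]
tcp_rot: [-3.136, 0.0, 1.61]
contact_force: [-0.5, -0.4, -1.3]
finger_gap: 0.072
gripper_force: 0.0
```

View pics/s5.png

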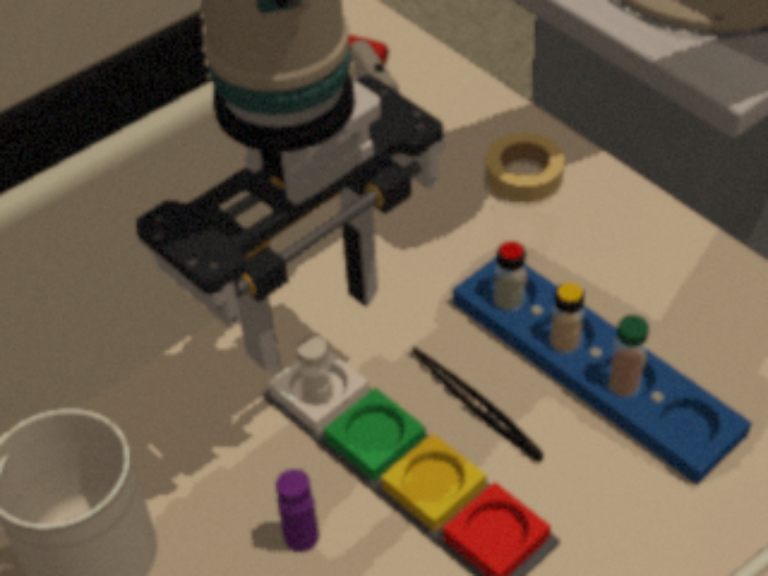

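The gripper is over white (crop 314,370), clear of the printer and the mug. Picking it up.

```bash
python3 -m crank '60 0 0 -.05 0 0 0; 60 0 0 -.1 0 0 0; 100 0 0 -.12 0 0 0; 100 0 0 -.129 0 0 0; 100 0 0 -.129 0 0 0; 100 0 0 -.129 0 0 0'
python3 -m crank '160 0 0 0 0 0 0; 180 0 0 0 0 0 0; 255 0 0 0 0 0 0; 255 0 0 0 0 0 0; 255 0 0 0 0 0 0; 255 0 0 0 0 0 0; 255 0 0 0 0 0 0; 255 0 0 .01 0 0 0; 255 0 0 .03 0 0 0; 255 0 0 .08 0 0 0;255 0 0 .15 0 0 0;255 0 0 .2 0 0 0'
python3 -m crank '255 0 0 .04 0 0 0; 255 0 0 .05 0 0 0; 255 0 0 .05 0 0 0; 255 0 0 .05 0 0 0'
```

```text
time_s: 23.25
position: [0.5993, 0.1551, 0.0456]
tcp_rot: [3.14, -0.0, 1.609]
contact_force: [-0.4, -0.1, 0.3]
finger_gap: 0.0574
gripper_force: 0.0
time_s: 24.45
position: [0.599, 0.155, 0.1266]
tcp_rot: [3.14, -0.0, 1.609]
contact_force: [1.2, -0.7, -1.0]
finger_gap: 0.0217
gripper_force: 30.0
time_s: 24.85
position: [0.5979, 0.1548, 0.1438]
tcp_rot: [-3.14, 0.0, 1.609]
contact_force: [0.5, 0.2, -0.5]
finger_gap: 0.0215
gripper_force: 30.0
```

```bash
python3 -m crank '255 -.03 .03 0 0 0 0; 255 -.09 .1 0 0 0 0; 255 -.15 .17 0 0 0 0; 255 -.21 .24 0 0 0 0; 255 -.27 .31 0 0 0 0; 255 -.33 .38 0 0 0 0; 255 -.38 .44 0 0 0 0; 255 -.411 .4725 0 0 0 0; 255 -.411 .4725 0 0 0 0; 255 -.411 .4725 0 0 0 0; 255 -.411 .4725 0 0 0 0'
python3 -m crank '255 0 0 -.05 0 0 0; 255 0 0 -.11 0 0 0; 255 0 0 -.17 0 0 0; 255 0 0 -.22 0 0 0; 255 0 0 -.24 0 0 0; 255 0 0 -.25 0 0 0; 255 0 0 -.258 0 0 0; 255 0 0 -.258 0 0 0; 255 0 0 -.258 0 0 0'
python3 -m crank '190 0 0 0 0 0 0; 150 0 0 0 0 0 0; 100 0 0 0 0 0 0; 60 0 0 0 0 0 0; 60 0 0 0 0 0 0; 60 0 0 .04 0 0 0; 60 0 0 .1 0 0 0; 60 0 0 .18 0 0 0; 60 0 0 .25 0 0 0; 60 0 0 .277 0 0 0; 60 0 0 .277 0 0 0;60 0 0 .277 0 0 0'
python3 -m crank '60 0 .1 .02 0 0 0; 60 0 .2 .05 0 0 0; 60 0 .3 .08 0 0 0; 60 0 .4 .1 0 0 0; 60 0 .4 .1 0 0 0; 60 0 .4 .1 0 0 0; 60 0 .4 .1 0 0 0'
python3 - <<'E'
from bench import vision
import cv2,numpy as np
r=lambda n,x,y:(lambda i:cv2.resize(i[y:y+150,x:x+190,::-1],None,fx=4,fy=4,interpolation=cv2.INTER_CUBIC))(vision.camera(n)["color"])
cv2.imwrite("pics/s6.png",r("side",290,180));cv2.imwrite("pics/s7.png",r("scene",170,200))
E
```

```text
time_s: 25.95
position: [0.4343, 0.3432, 0.1442]
tcp_rot: [-3.141, 0.001, 1.608]
contact_force: [-0.3, -0.3, 0.2]
finger_gap: 0.0217
gripper_force: 30.0
time_s: 26.85
position: [0.4346, 0.3442, 0.0421]
tcp_rot: [3.14, -0.001, 1.609]
contact_force: [-0.6, -0.1, -1.1]
finger_gap: 0.0214
gripper_force: 30.0
time_s: 28.05
position: [0.4334, 0.3434, 0.151]
tcp_rot: [-3.14, 0.001, 1.609]
contact_force: [-0.4, 0.5, -0.7]
finger_gap: 0.0717
gripper_force: 0.0
time_s: 28.75
position: [0.4334, 0.5022, 0.1902]
tcp_rot: [-3.139, 0.003, 1.608]
contact_force: [0.0, -0.0, 0.5]
finger_gap: 0.0721
gripper_force: 0.0
```

View pics/s6.png

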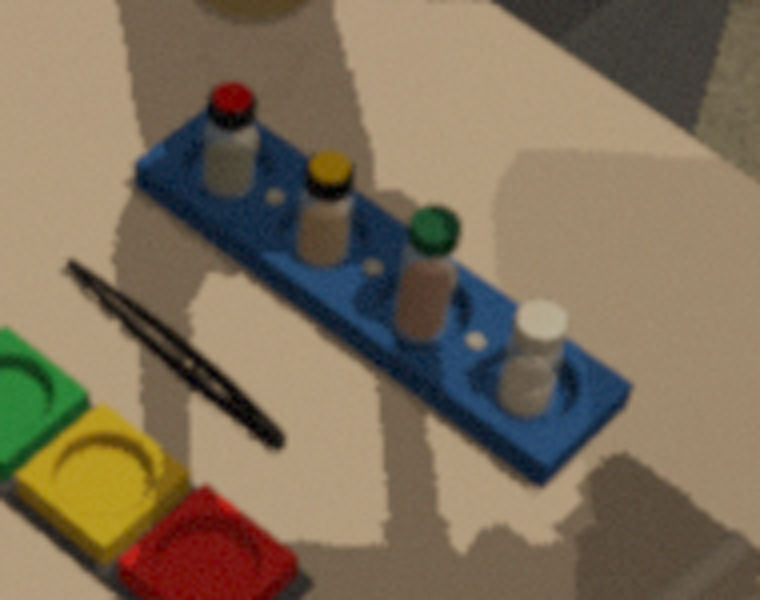

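View pics/s7.png

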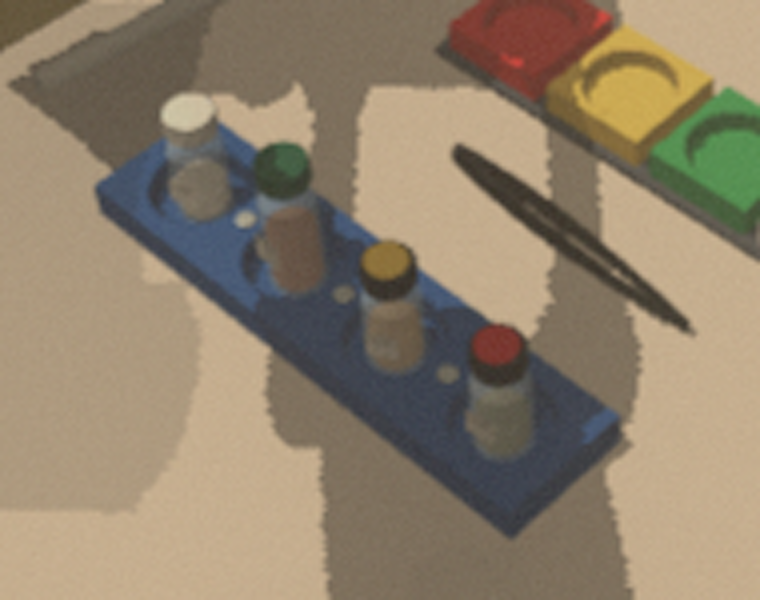

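All four stand upright. From the left they are white, green, yellow, red, the mirrored order. I'll check the cap positions against the places, then hand in.

```bash
python3 - <<'E'
from h import *
A=pickle.load(open("scene0.pkl","rb"))[0];B=pickle.load(open("side0.pkl","rb"))[0]
for n,a,b,g in (("red",(498,345),(232,98),-82.5),("yel",(388,263),(330,167),-27.5),("grn",(283,170),(435,231),27.5),("wht",(189,112),(541,321),82.5)):
    p,e=tri(ray(A,(170+a[0]/4,200+a[1]/4)),ray(B,(290+b[0]/4,180+b[1]/4)))
    print(n,p.round(4),"place",.4370-.036*g/1000,.2613+g/1000)
E
```

```text
red [0.4403 0.1784 0.0552] place 0.43996999999999997 0.17879999999999996
yel [0.4382 0.2332 0.0549] place 0.43799 0.23379999999999998
grn [0.4371 0.2889 0.0619] place 0.43601 0.2888
wht [0.4354 0.3435 0.054 ] place 0.43403 0.3438
```

```bash
python3 -c "
from bench import order;print(order.close_job())"
```

```text
the job is handed in; nothing more can be done
None
```

The job is handed in: from the left, white, green, yellow and red stand upright and released in the rack, the mirror of the holder order, with caps measured within about 1.5 mm of the place centres.

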